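Weigh a sample tin on the sprung balance hook and record it

TASK

Hang the sample tin by its wire bail on the balance's sprung hook. Let it down slowly and keep hold until the sinking hook carries all of its weight, so that the hook neither drops nor springs up when you let go and is never pulled down to its bottom stop. Once the tin hangs still by itself, press the record button fully down and let it go; leave the tin hanging and everything else where it stands.

Things in the scene. Friction and masses are not known exactly. Their poses are not given: they have to be found in the camera images.
- sample_tin: The tin to weigh (sizes in mm): closed round metal tin, 81 across, 62 high, mass unknown, 0.2 to 0.85 kg, with a rigid wire bail and a wooden grip block on top. Origin under its centre, z up. The bail (wire 5 thick, fixed, does not swing) lies in the y-z plane: upright at y = +-43.5 to 100 above the underside, then sloping in to a peak at the middle, 128 up.
- tin_grip (a point): Point to grip: in the wooden block on the bail's peak, on the tin's axis, 157 above the tin's underside; axes as the tin. The block is 20 along x, 24 along y, 48 tall (129 to 177 above the underside). Gripped across y, the fingers stay clear of the hook.
- tin_bail (a point): Underside of the bail wire at its peak, 125.5 above the tin's underside, 31.5 below tin_grip; axes as the tin. The opening below it, passed through along x (either way round), is 82 wide between the uprights and 63 high down to the lid.
- hook_seat (a point): Top of the hook's 8 thick wire at its lowest point, where the bail's peak must rest; moves with the hook; 275 above the table at rest. x points from the hook's free tip to the column, y across, z up. Wire top: free tip at x = -28, 20 above the seat; down to 0 at x = -8; level to +12; up to +12 high at x = +36; level to the carriage at +135. Pass the bail over the tip in +x, then lower it.
- balance: The balance, fixed: origin on the table straight below the hook's seat, x, y, z as the seat. Column 22 square, centred at x = +152, 376 tall; grey base plate 12 thick, 120 wide, from x = -70 to +200, under the hook.
- sprung_hook (a joint): How far the hook has sunk (m): 0 at rest on its top stop, 0.138 at its bottom stop. It slides straight down on a spring of 85 N/m (0.17 N preload, light damping), so a tin sinks it 20 to 100 mm by its weight; left free it bobs for 3 or 4 s. Faster than 0.08 m/s once let go (0.15 m/s while held) counts as a drop or spring-back, deeper than 0.128 m as the bottom stop.
- record_button_top (a point): Centre of the top face of the round record button (30 across) on the read-out box, a fixed box 85 x 120 x 40 with a small dark display; pressed straight down. z up.
- record_button (a joint): How far the button is pressed (m): 0 out, 0.006 fully down, springs back; takes about 5 N. It counts as pressed from 0.004.
- readout: The read-out box, fixed; origin under its centre, the button 30 from it along +y, the display along -y.
- plain_tin: Bystander, leave alone: plain lidded tin of the same diameter (81) and height (62) but with no bail and no grip; origin under its centre (mm).
- specimen_jar: Bystander, leave alone: lidded glass jar, 64 across, 85 high; origin under its centre (mm).
- petri: Bystander, leave alone: clear open dish, 90 across, 15 high; origin under its centre (mm).
- mug: Bystander, leave alone: white mug, 80 across, 90 high; origin under its centre (mm).
- fine_brush: Bystander, leave alone: brush lying along its x axis (mm).
- mouse: Bystander, leave alone: black computer mouse 100 x 58 x 26; origin under its centre (mm).
- loupe: Bystander, leave alone: round black lens, 48 across, 9 thick, with an 80 handle along its -x; origin under the lens (mm).

How it is judged (in metres and radians):
On the way, in this order (a step that is already met when the one before it is completed fails the run):
1. the tin hangs on the hook by its bail, let go of, and the hook has settled (distance between tin_bail and hook_seat below 0.022 m and z of tin_bail in the frame of hook_seat below 0.01 m and value of joint sprung_hook above 0.012 m and angle between tin_bail's own z axis and vertical below 0.17 rad and velocity of joint sprung_hook between -0.012 and 0.012 m/s and contact force between the fingers and sample_tin below 0.1 N), for 0.5 s.
2. the record button is pressed fully down (value of joint record_button above 0.004 m), for 0.05 s.
At the end, for the whole second after the job is handed in: The tin hangs at rest from the hook: peak of the bail within 22 mm of the hook's seat and not more than 10 mm above it, the hook sunk by more than 12 mm and slower than 12 mm/s, the tin upright within 10 degrees and slower than 30 mm/s, and the button out again (under 2 mm) (distance between tin_bail and hook_seat below 0.022 m and z of tin_bail in the frame of hook_seat below 0.01 m and value of joint sprung_hook above 0.012 m and angle between tin_bail's own z axis and vertical below 0.17 rad and velocity of joint sprung_hook between -0.012 and 0.012 m/s and value of joint record_button below 0.002 m and linear speed of sample_tin below 0.03 m/s); the robot touches nothing.
It fails at once if the hook drops or springs back (faster than 0.15 m/s) (velocity of joint sprung_hook above 0.15 m/s or velocity of joint sprung_hook below -0.15 m/s).
It fails at once if the hook drops or springs back as the tin is let go (faster than 0.08 m/s) ((velocity of joint sprung_hook above 0.08 m/s or velocity of joint sprung_hook below -0.08 m/s) and contact force between the fingers and sample_tin below 0.1 N).
It fails at once if the hook is pulled down to its bottom stop (more than 128 mm) (value of joint sprung_hook above 0.128 m).
It fails at once if the button is pressed before the tin hangs still and alone on the hook (value of joint record_button above 0.003 m and (velocity of joint sprung_hook above 0.012 m/s or velocity of joint sprung_hook below -0.012 m/s or value of joint sprung_hook below 0.012 m or contact force between the fingers and sample_tin above 0.1 N)).
It fails at once if a bystander is shifted by more than 30 mm (distance of any of plain_tin, specimen_jar, petri, mug, fine_brush, mouse, loupe from where it was at the start of the episode above 0.03 m).
It also fails if it takes over 72 s, if anything falls off the work surface, if the arm or the gripper's body presses on something with over 40 N, if the wrist force passes 120 N, or if a joint passes its speed limit or range.

ROBOT

A 6-joint arm with a two-finger parallel gripper is mounted at the origin on the work surface. World frame = base frame: x ahead of the robot, y to its left, z up, the work surface at z = 0. Lengths are in mm, angles in rad, forces in N, time in s.
With the tool pointing down it reaches from about 275 to 775 mm from the base axis. Payload 14.6 kg.
Tool frame: the origin (TCP) lies at the very end of the fingers, on their centre line; the grasp point (between the pads) lies 19 mm behind it; x points along the fingers, y is the direction in which the jaws open and shut, and the axes are right-handed (so a half turn about x gives the same grasp; the last joint's range is limited). The gripper opens to 85 mm and grips with 20 to 120 N. Pads are 22 mm wide; open, the fingers measure 114 mm over their backs; the gripper's body (76 mm by 85 mm) begins 54 mm behind the grasp point. The pads swing forward as they close: fully open they stand 13 mm farther back than shut.
Start: joints at [-0.155, 0.263, -0.048, 1.259, 0, 1.415], TCP at [525.003, -0.006, 231.278] pointing down, gripper open.
Joint ranges: [-2.65, 2.65], [-0.89, 1.7], [-1.18, 1.37], [-2.13, 2.11], [-1.35, 1.29], [-3.14, 3.14]. Speed limits (rad/s): [1.89, 1.89, 2.57, 2.79, 3.14, 3.14].

INTERFACE

Orientations are given as a 3x3 rotation matrix whose columns are the frame's x, y, z axes.
In Python, from plant import env, cams, workorder gives the robot as it stands.
- The arm moves only by the tool servo_tool, never from a script. Its arguments are lists of equal length, an entry for each row: "xyz": the shift along the tool's x, y, z normalised to -1 to 1, where 1 is 0.06 m, a list of three; "delta_rot": the turn, a rotation vector about the tool's x, y, z normalised to -1 to 1, where 1 is 180 degrees, a list of three; "claw": the opening, from -1 (shut) to 1 (fully open). A call has 1 to 12 rows; each row shifts and turns the pose as measured when the row begins, along the tool's axes as they then stand; what a row does not reach is not made up. A row lasts 1/8 s, in which the tool goes at most 62.5 mm and 10.7 degrees, less where a joint would pass 70% of its speed; a pose out of reach is approached as far as the arm can. A call with a number of a shift or a turn outside -1 to 1 is refused whole. A call with a gripper value outside its range is refused whole. The fingers move at their own pace and stop on an object; "grip_force" is the grip in N (left out, the last holds). Time passes only in rows, so rows that do not move let the fingers close. It gives the time, the measured TCP pose, the force and the opening at its end, in the units of the state.
- env.observe(): the state, without advancing time (a new reading comes with each control period).
- cams.get_image(name): name is "scene" or "side" or "wrist"; returns the picture (384x512x3 uint8, red, green, blue); there is no depth.
- cams.calibration(name): a dict with "fx", "fy", "cx", "cy" (pixels), "world_to_cam" (4x4, takes a point from world to camera coordinates); the wrist camera has in their place "tool_from_camera" (4x4, takes a point from camera to tool coordinates, whose origin is the TCP and whose axes are the tool frame's). Camera axes: x right, y down, z forward; pixel columns grow to the right and rows downward; lengths in mm; the calibration is good to about 2 mm. A picture is of the moment at which its call begins: read the wrist's pose just before it. calibration takes no time and is no camera call.
- workorder.close_job(): hands the job in, once; it reports no verdict.
The state is a dict: "t": time; "joint_positions": joint angles; "joint_vel": joint speeds; "joint_torque": joint torques, N m; "tcp_pos": TCP position; "tcp_rot": TCP orientation; "wrist_force": force on the tool from outside, world axes, zero at the start; "torque": the same for the moment, N m; "opening": opening from 0.0 (shut) to 1.0 (fully open).
Only numpy, scipy, OpenCV 4.12 (cv2) and the standard library are available. Lean on these libraries where they do the work, as an engineer would, in place of code of your own. Each camera call takes 0.05 s, during which the arm holds its last target. There are 200 camera calls.

## Working session

There is one attempt and no reset: what is moved stays moved. The work goes in short steps, Python scripts to look and compute and a tool call to move; the robot and the scene stay as the last step left them, time stands still between calls to the robot, and variables do not carry over. Pictures are saved under pics/ and viewed, about 8 in all and at most 12, crops included, and the job is handed in when it is done.

Besides the shell and the picture viewer there is one more tool, called after "Call:" as name(argument=value, ...) on one line, values as JSON. servo_tool: Moves the arm, as the interface text tells. Scaled input: -1 to 1 covers 0.06 m each way for a shift and 180 degrees each way for a turn. Its arguments: {"type":"object","properties":{"xyz":{"type":"array"},"delta_rot":{"type":"array"},"claw":{"type":"array"},"grip_force":{"type":"number"}},"required":["xyz","delta_rot","claw"]}

```bash
mkdir -p pics; ls
python3 - <<'E'
from plant import env,cams,workorder
import cv2,json,numpy as np
np.set_printoptions(precision=3,suppress=True)
o=env.observe();print(o)
ims=[]
for n in("scene","side","wrist"):
    im=cams.get_image(n);cv2.imwrite(f"pics/{n}0.png",im[...,::-1])
    c=cams.calibration(n);print(n,{k:np.round(v,3).tolist() for k,v in c.items()})
E
```

```text
pics
{'t': 0.0, 'joint_positions': array([-0.155,  0.263, -0.049,  1.259, -0.   ,  1.416]), 'joint_vel': array([-0.001, -0.001,  0.001, -0.001,  0.   ,  0.001]), 'joint_torque': array([ -0.015, -63.585,  38.384,  -0.008,  -0.004,   0.001]), 'tcp_pos': array([524.722,   0.046, 230.858]), 'tcp_rot': array([[-0.001,  1.   ,  0.   ],
       [ 0.   ,  0.   , -1.   ],
       [-1.   , -0.001, -0.   ]]), 'wrist_force': array([-0.104, -0.027,  1.085]), 'torque': array([-0.036, -0.059, -0.006]), 'opening': 1.0021770167757715}
scene {'fx': 488.357, 'fy': 488.357, 'cx': 260.492, 'cy': 197.657, 'world_to_cam': [[-0.063, 0.998, 0.004, 48.13], [0.854, 0.056, -0.517, -356.357], [-0.516, -0.029, -0.856, 1886.8], [0.0, 0.0, 0.0, 1.0]]}
side {'fx': 395.496, 'fy': 395.496, 'cx': 263.547, 'cy': 195.461, 'world_to_cam': [[-0.984, -0.177, 0.017, 550.31], [-0.108, 0.519, -0.848, 240.156], [0.141, -0.836, -0.53, 1457.627], [0.0, 0.0, 0.0, 1.0]]}
wrist {'fx': 289.75, 'fy': 289.75, 'cx': 262.381, 'cy': 194.673, 'tool_from_camera': [[-0.001, -0.32, 0.947, -142.176], [1.0, -0.0, 0.001, 0.523], [-0.0, 0.947, 0.32, -83.086], [0.0, 0.0, 0.0, 1.0]]}
```

View pics/scene0.png

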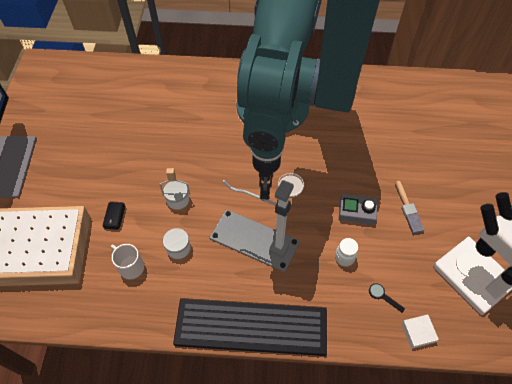

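View pics/side0.png

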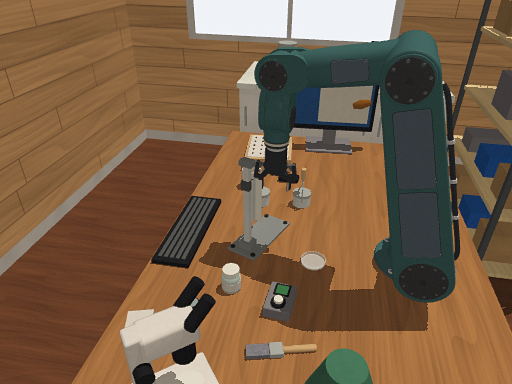

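The scene view shows the sample tin at about (176,195) with its block at (171,174), the balance plate centred at about (255,238) with the column at its right end, and the read-out at (358,210) with its button at (369,206). I'll enlarge these for exact pixels.

```bash
cat > h.py <<'E'
import numpy as np,cv2
from plant import env,cams
np.set_printoptions(precision=2,suppress=True)
def ray(n,uv,obs=None):
    c=cams.calibration(n); d=np.array([(uv[0]-c["cx"])/c["fx"],(uv[1]-c["cy"])/c["fy"],1])
    if n=="wrist":
        T=np.array(c["tool_from_camera"]);R=np.array(obs["tcp_rot"])
        return R@T[:3,3]+obs["tcp_pos"],R@T[:3,:3]@d
    M=np.array(c["world_to_cam"]);return -M[:3,:3].T@M[:3,3],M[:3,:3].T@d
def onz(n,uv,z,obs=None):
    o,d=ray(n,uv,obs);return o+d*(z-o[2])/d[2]
def proj(n,p,obs=None):
    c=cams.calibration(n)
    if n=="wrist":
        T=np.array(c["tool_from_camera"]);q=T[:3,:3].T@(np.array(obs["tcp_rot"]).T@(np.array(p)-obs["tcp_pos"])-T[:3,3])
    else: M=np.array(c["world_to_cam"]);q=M[:3,:3]@p+M[:3,3]
    return np.array([c["fx"]*q[0]/q[2]+c["cx"],c["fy"]*q[1]/q[2]+c["cy"]])
def two(r1,r2):
    (a,d),(b,e)=r1,r2;s=np.linalg.lstsq(np.c_[d,-e],b-a,rcond=None)[0]
    p,q=a+d*s[0],b+e*s[1];return (p+q)/2,np.linalg.norm(p-q)
E
python3 - <<'E'
from h import *
a=cv2.imread("pics/scene0.png");b=cv2.imread("pics/side0.png")
A=cv2.resize(a[160:280,150:310],None,fx=5,fy=5,interpolation=cv2.INTER_CUBIC)
cv2.imwrite("pics/sc.png",A)
B=cv2.resize(b[145:265,215:325],None,fx=5,fy=5,interpolation=cv2.INTER_CUBIC)
cv2.imwrite("pics/sd.png",B)
for uv in[(228,213),(212,235),(284,266),(297,243)]:print(onz("scene",uv,12))
print("tin top",onz("scene",(177,188),62),"btn",onz("scene",(369,206),45),onz("side",(278,299),45))
E
```

```text
[ 492.49 -125.52   12.  ]
[ 577.32 -169.31   12.  ]
[670.39  67.87  12.  ]
[588.07 106.53  12.  ]
tin top [ 436.84 -297.84   62.  ] btn [454.28 337.44  45.  ] [456.16 324.39  45.  ]
```

View pics/sc.png

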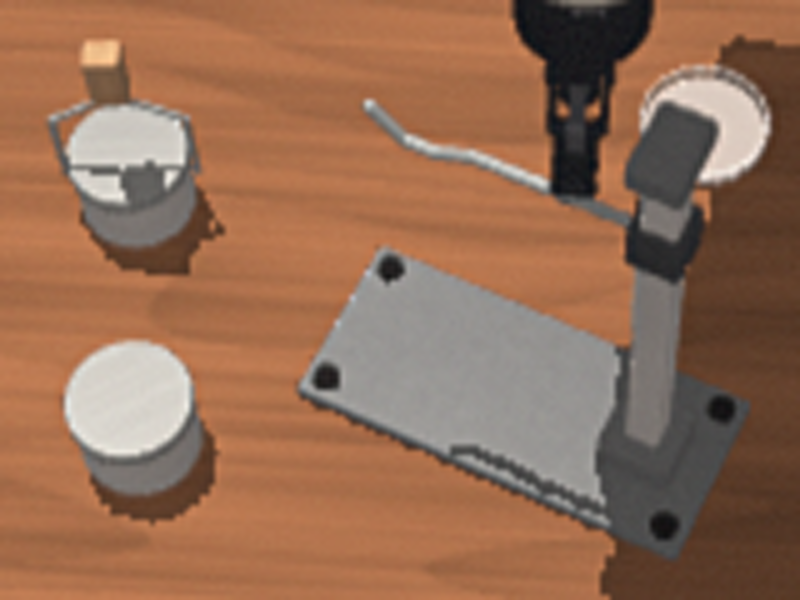

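View pics/sd.png

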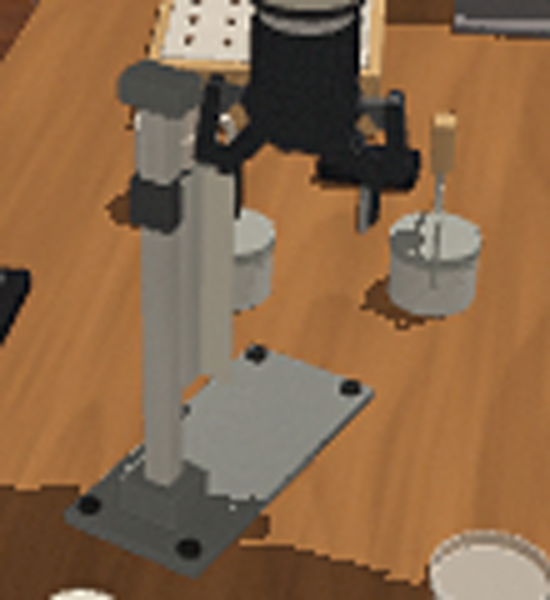

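The crops show the hook wire with its tip at crop (370,104), kinks at about (405,140), (475,155) and (550,185), and carriage at (630,222). The plate corners are (388,247), (300,388), (672,557) and (747,403), and the bail shoulders are (52,120) and (188,118) with the block top at about (103,46).

```bash
cat >> h.py <<'E'
S=lambda u,v:(150+u/5-.4,160+v/5-.4)
D=lambda u,v:(215+u/5-.4,145+v/5-.4)
E
python3 - <<'E'
from h import *
c=np.array([onz("scene",S(*p),12) for p in[(388,247),(300,388),(672,557),(747,403)]])[:,:2]
print(c,"len",np.linalg.norm(c[3]-c[0]),np.linalg.norm(c[2]-c[1]),"wid",np.linalg.norm(c[1]-c[0]),np.linalg.norm(c[3]-c[2]))
loc=np.array([(-70,-60),(-70,60),(200,60),(200,-60)])  # test sign: y = z cross x
def fit(l,c):
    l0,c0=l.mean(0),c.mean(0);U,_,V=np.linalg.svd((l-l0).T@(c-c0));R=(U@np.diag([1,np.linalg.det(U@V)])@V).T;return R,c0-R@l0
for l in(loc,loc*[1,-1]):
    R,t=fit(l,c);res=np.linalg.norm((R@l.T).T+t-c,axis=1);print(R[:,0],"seat xy",t,res)
    if res.max()<20:
        for h,z in((-28,295),(-8,275),(12,275),(36,287)):
            q=np.r_[R@[h,0]+t,z];print(h,q,"crop",(proj("scene",q)-[150,160])*5+2, "side",(proj("side",q)-[215,145])*5+2)
# side plate corners
cs=np.array([onz("side",D(*p),12)[:2] for p in[(373,392),(255,347),(66,515),(195,577)]]);print("side corners",cs)
print("block top scene",onz("scene",S(103,46),177),"side",onz("side",D(444,119),177),two(ray("scene",S(103,46)),ray("side",D(444,119))))
print("shoulders",onz("scene",S(52,120),100),onz("scene",S(188,118),100))
print("lid centre scene",onz("scene",S(128,157),62),"side",onz("side",D(434,243),62))
E
```

```text
[[ 477.39 -129.69]
 [ 585.73 -176.14]
 [ 687.15   68.51]
 [ 577.65  112.72]] len 262.3250267427381 264.83706951322665 wid 117.87614114675199 118.08505010617212
[0.38 0.92] seat xy [557.14 -91.21] [119.06 118.9  119.13 119.04]
[0.38 0.92] seat xy [557.09 -91.2 ] [4.08 2.7  2.85 3.86]
-28 [ 546.37 -117.06  295.  ] crop [370.79 102.6 ] side [296.16  80.46]
-8 [554.03 -98.59 275.  ] crop [404.38 135.38] side [281.33 114.56]
12 [561.69 -80.11 275.  ] crop [436.03 148.77] side [267.03 125.08]
36 [570.88 -57.94 287.  ] crop [473.77 153.52] side [249.82 123.43]
side corners [[ 475.07 -126.25]
 [ 581.22 -170.61]
 [ 682.09   75.83]
 [ 573.43  125.06]]
block top scene [ 439.18 -302.29  177.  ] side [ 444.64 -302.18  177.  ] (array([ 443.04, -300.66,  179.36]), np.float64(4.041146483581325))
shoulders [ 447.19 -346.23  100.  ] [ 439.88 -258.67  100.  ]
lid centre scene [ 448.84 -301.99   62.  ] side [ 443.93 -287.84   62.  ]
```

The hook frame predicted from the plate fits the visible wire: the predicted tip is (371,103) and I see it at (370,104). The seat is at about (557,-91) and the tin at about (443,-302). Moving above the tin now.

Call:
servo_tool(xyz=[[-0.2, -0.7, 0], [-0.2, -0.7, 0], [0, 0, 1], [0, 0, 1], [0, 0, 1], [0, 0, 1], [0, 0, 1], [0, 0, 0], [0, 0, 0], [0, 0, 0], [0, 0, 0]], delta_rot=[[0, 0, 0], [0, 0, 0], [0, 0, 0], [0, 0, 0], [0, 0, 0], [0, 0, 0], [0, 0, 0], [-0.059, 0, 0], [-0.059, 0, 0], [-0.059, 0, 0], [-0.059, 0, 0]], claw=[1, 1, 1, 1, 1, 1, 1, 1, 1, 1, 1])

```text
t: 1.52
tcp_pos: [437.2, -309.6, 252.9]
tcp_rot: [[-0.003, 0.726, 0.688], [0.002, 0.688, -0.726], [-1.0, -0.001, -0.004]]
wrist_force: [-0.3, 1.0, -0.2]
opening: 1.002
```

Run:
```python
from h import *
o=env.observe();print(o["t"],o["tcp_pos"],o["joint_positions"],o["tcp_rot"],o["wrist_force"])
im=cams.get_image("wrist");cv2.imwrite("pics/w1.png",im[...,::-1])
```

```text
1.525 [ 437.17 -309.59  252.87] [-0.77  0.28  0.03  1.33 -0.    0.04] [[-0.    0.73  0.69]
 [ 0.    0.69 -0.73]
 [-1.   -0.   -0.  ]] [-0.28  0.97 -0.2 ]
```

Call:
servo_tool(xyz=[[0, 0, 0], [0, 0, 0], [0, 0, 0], [0, 0, 0], [0, 0, 0], [0, 0, 0]], delta_rot=[[-0.058, 0, 0], [-0.058, 0, 0], [-0.058, 0, 0], [-0.058, 0, 0], [-0.058, 0, 0], [0, 0, 0]], claw=[1, 1, 1, 1, 1, 1])

```text
t: 2.33
tcp_pos: [436.8, -309.1, 251.8]
tcp_rot: [[-0.005, -0.106, 0.994], [0.004, 0.994, 0.106], [-1.0, 0.005, -0.005]]
wrist_force: [-0.2, 0.4, -0.4]
opening: 1.003
```

Run:
```python
from h import *
import pickle
o=env.observe();print(o["t"],o["tcp_pos"],o["joint_positions"][5],o["tcp_rot"])
im=cams.get_image("wrist")[...,::-1].copy();cv2.imwrite("pics/w2.png",im);pickle.dump(o,open("o2.pkl","wb"))
for z,y in((177,0),(157,0),(100,-43.5),(100,43.5),(128,0)):print(z,y,proj("wrist",np.array([443.5-.083*y,-302+.997*y,z]),o))
cv2.imwrite("pics/w2b.png",cv2.resize(im,(768,576),interpolation=cv2.INTER_CUBIC))
```

```text
2.325 [ 436.8  -309.06  251.82] -0.8738489904770689 [[-0.01 -0.11  0.99]
 [ 0.    0.99  0.11]
 [-1.    0.   -0.  ]]
177 0 [268.97 213.51]
157 0 [268.38 204.86]
100 -43.5 [226.01 185.22]
100 43.5 [308.04 186.94]
128 0 [267.66 194.4 ]
```

View pics/w2b.png

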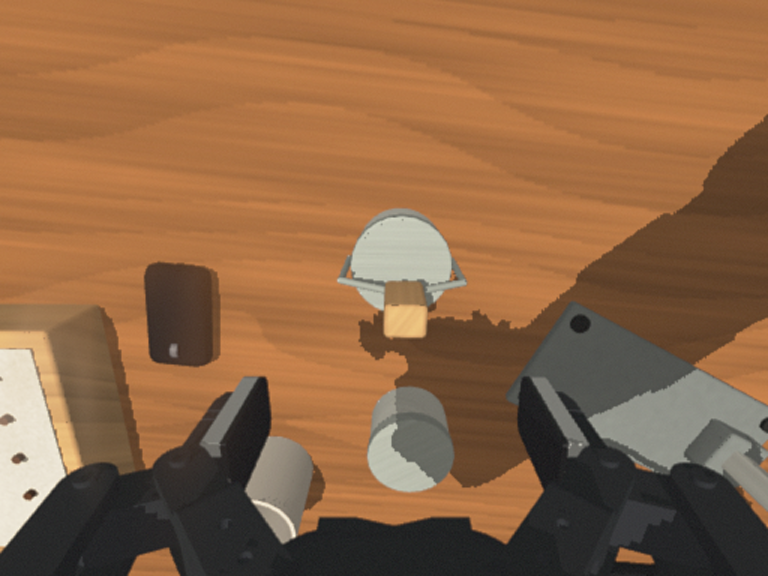

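In the 1.5x wrist view the block top is centred at (406,321), within 1 to 2 px of the prediction. The shoulders at (341,281) and (465,283) confirm the yaw. Correcting by about 8 mm and 1.3°, descending and gripping.

Call:
servo_tool(xyz=[[0, 0.12, 0.125], [0.5, 0, 0], [0.6, 0, 0], [0.5, 0, 0], [0.28, 0, 0], [0, 0, 0], [0, 0, 0], [0, 0, 0], [0, 0, 0], [0, 0, 0], [0, 0, 0]], delta_rot=[[0.007, 0, 0], [0, 0, 0], [0, 0, 0], [0, 0, 0], [0, 0, 0], [0, 0, 0], [0, 0, 0], [0, 0, 0], [0, 0, 0], [0, 0, 0], [0, 0, 0]], claw=[1, 1, 1, 1, 1, 1, -1, -1, -1, -1, -1], grip_force=70)

```text
t: 3.75
tcp_pos: [444.1, -301.3, 138.2]
tcp_rot: [[-0.002, -0.04, 0.999], [0.001, 0.999, 0.04], [-1.0, 0.001, -0.002]]
wrist_force: [0.1, -0.9, -4.6]
opening: 0.275
```

Opening 0.275 is about 23 mm, which matches the block. Lifting, then turning to the hook's yaw.

Call:
servo_tool(xyz=[[-0.3, 0, 0], [-0.7, 0, 0], [-0.9, 0, 0], [-0.8, 0, 0], [-0.4, 0, 0], [0, 0, 0], [0, 0, 0], [0, 0, 0], [0, 0, 0], [0, 0, 0], [0, 0, 0], [0, 0, 0]], delta_rot=[[0, 0, 0], [0, 0, 0], [0, 0, 0], [0, 0, 0], [0, 0, 0], [-0.052, 0, 0], [-0.052, 0, 0], [-0.052, 0, 0], [-0.052, 0, 0], [-0.052, 0, 0], [-0.052, 0, 0], [-0.052, 0, 0]], claw=[-1, -1, -1, -1, -1, -1, -1, -1, -1, -1, -1, -1])

```text
t: 5.25
tcp_pos: [442.4, -299.0, 325.3]
tcp_rot: [[-0.011, -0.939, 0.345], [0.011, 0.345, 0.939], [-1.0, 0.014, 0.006]]
wrist_force: [-0.4, -0.5, -5.3]
opening: 0.274
```

Call:
servo_tool(xyz=[[0, 0, 0], [0, 0, 0], [0, 0, 0]], delta_rot=[[0, 0, 0], [0, 0, 0], [0, 0, 0]], claw=[-1, -1, -1])

```text
t: 5.62
tcp_pos: [442.1, -298.7, 324.6]
tcp_rot: [[-0.013, -0.936, 0.352], [0.012, 0.351, 0.936], [-1.0, 0.016, 0.007]]
wrist_force: [0.6, 0.4, -5.0]
opening: 0.272
```

Weight is about 5 N, so I expect a sink of about 55 to 60 mm. Moving to just short of the hook's tip.

Call:
servo_tool(xyz=[[0, -0.1, 0.3], [0, -0.15, 0.6], [0, -0.15, 0.7], [0, -0.05, 0.6], [0, 0, 0.4], [0, 0, 0.1], [0, 0, 0], [0, 0, 0]], delta_rot=[[0.01, 0, 0], [0, 0, 0], [0, 0, 0], [0, 0, 0], [0, 0, 0], [0, 0, 0], [0, 0, 0], [0, 0, 0]], claw=[-1, -1, -1, -1, -1, -1, -1, -1])

```text
t: 6.62
tcp_pos: [531.3, -156.3, 324.6]
tcp_rot: [[-0.013, -0.919, 0.395], [0.012, 0.395, 0.919], [-1.0, 0.017, 0.006]]
wrist_force: [-0.2, -0.0, -6.1]
opening: 0.272
```

Run:
```python
from h import *
import pickle
o=env.observe();print(o["t"],o["tcp_pos"],o["tcp_rot"],o["wrist_force"]);pickle.dump(o,open("o3.pkl","wb"))
w=cams.get_image("wrist")[...,::-1];s=cams.get_image("scene")[...,::-1];d=cams.get_image("side")[...,::-1]
for n,i in zip("wsd",(w,s,d)):cv2.imwrite(f"pics/{n}3.png",i)
r=lambda i,x,y:cv2.resize(i[y:y+150,x:x+200],(400,300),interpolation=cv2.INTER_CUBIC)
cv2.imwrite("pics/m3.png",np.vstack([np.hstack([r(s,170,130),r(d,200,130)]),np.hstack([cv2.resize(w,(400,300),interpolation=cv2.INTER_AREA),r(w,160,110)])]))
t=np.array([557,-91.]);X=np.array([.38,.925]);R=lambda h,z:np.r_[t+h*X,z]
for h,z in((-28,295),(-8,275),(12,275),(36,287),(100,287)):print(h,"scene",(proj("scene",R(h,z))-[170,130])*2,"side",(proj("side",R(h,z))-[200,130])*2+[400,0],"wrist",proj("wrist",R(h,z),o))
```

```text
6.625 [ 531.32 -156.27  324.59] [[-0.01 -0.92  0.39]
 [ 0.01  0.39  0.92]
 [-1.    0.02  0.01]] [-0.18 -0.   -6.09]
-28 scene [107.63 100.24] side [547.66  61.42] wrist [264.58 283.18]
-8 scene [121.09 113.32] side [541.75  75.07] wrist [264.32 289.06]
12 scene [133.77 118.64] side [536.06  79.29] wrist [264.66 309.81]
36 scene [148.89 120.5 ] side [529.21  78.64] wrist [265.42 344.94]
100 scene [190.68 137.99] side [509.68  92.93] wrist [266.34 402.14]
```

View pics/m3.png

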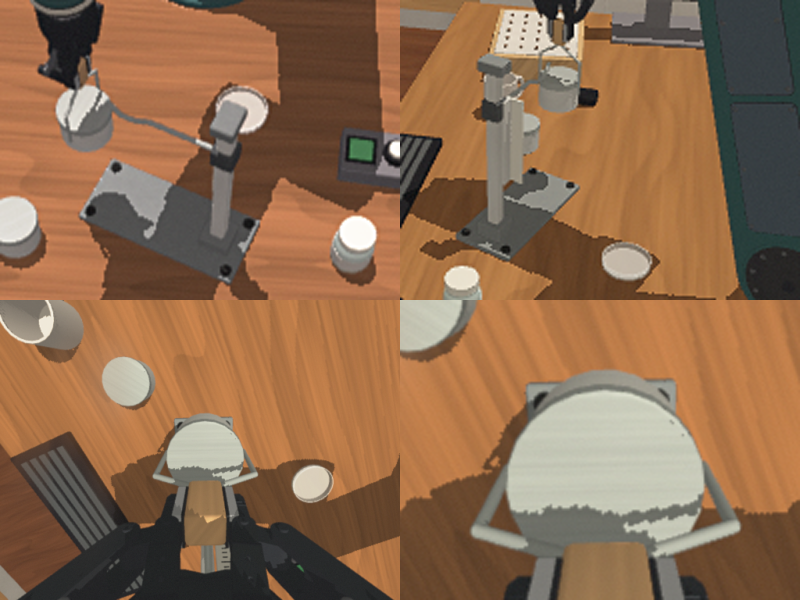

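The scene crop shows the tin short of the hook tip, and the visible wire lies on the predicted line. By the numbers the TCP is at hook x = -70, y = -1. Passing over the tip.

Call:
servo_tool(xyz=[[0, 0.01, 0.2], [0, 0, 0.25], [0, 0, 0.25], [0, 0, 0.25], [0, 0, 0.15], [0, 0, 0.1], [0, 0, 0], [0, 0, 0]], delta_rot=[[-0.004, 0, 0], [0, 0, 0], [0, 0, 0], [0, 0, 0], [0, 0, 0], [0, 0, 0], [0, 0, 0], [0, 0, 0]], claw=[-1, -1, -1, -1, -1, -1, -1, -1])

```text
t: 7.78
tcp_pos: [560.4, -84.6, 325.0]
tcp_rot: [[-0.013, -0.924, 0.382], [0.012, 0.382, 0.924], [-1.0, 0.017, 0.006]]
wrist_force: [0.5, 0.0, -4.9]
opening: 0.274
```

```bash
cat >> h.py <<'E'
def avg(n):
    F=[]
    for i in range(n): im=cams.get_image("scene");F.append(env.observe()["wrist_force"])
    F=np.array(F);o=env.observe();h=o["tcp_pos"][:2]-[557,-91]
    print("t",o["t"],"tcp",o["tcp_pos"],"hook x,y",h@[.38,.925],h@[-.925,.38],"F",F.mean(0),"sd",F.std(0),"open",o["opening"]);return im
E
python3 - <<'E'
from h import *
im=avg(20);o=env.observe();print(o["tcp_rot"])
w=cams.get_image("wrist")[...,::-1];d=cams.get_image("side")[...,::-1];s=im[...,::-1]
r=lambda i,x,y,f:cv2.resize(i[y:y+300//f,x:x+400//f],(400,300),interpolation=cv2.INTER_CUBIC)
cv2.imwrite("pics/m4.png",np.hstack([r(s,185,145,5),r(d,225,135,5)]))
t=np.array([557,-91.]);X=np.array([.38,.925]);R=lambda h,z:np.r_[t+h*X,z]
for h,z in((-28,295),(0,275),(100,287)):print(h,"scene",(proj("scene",R(h,z))-[185,145])*5,"side",(proj("side",R(h,z))-[225,135])*5+[400,0])
E
```

```text
t 8.775 tcp [560.5  -84.38 325.02] hook x,y 7.457777569162593 -0.7211145176864995 F [-0.05 -0.22 -5.47] sd [0.47 0.53 0.61] open 0.2711414175010274
[[-0.01 -0.92  0.38]
 [ 0.01  0.38  0.92]
 [-1.    0.02  0.01]]
-28 scene [194.08 175.6 ] side [644.14 128.56]
0 scene [240.38 213.6 ] side [623.72 166.88]
100 scene [401.7  269.97] side [549.19 207.33]
```

View pics/m4.png

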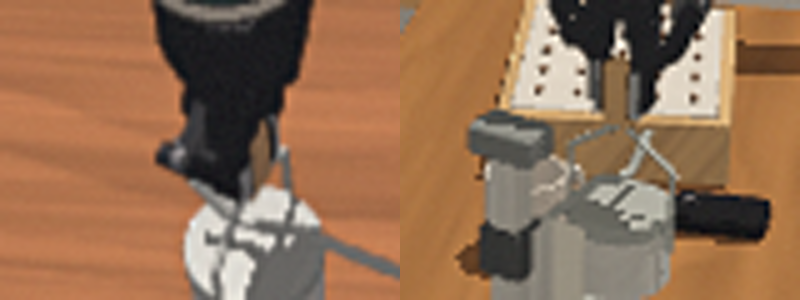

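The side crop shows the hook tip poking through the bail opening at about (648,132), between the bail legs. Backing up 5 mm to the middle of the flat and lowering.

Call:
servo_tool(xyz=[[0, 0.012, -0.09], [0.15, 0, 0], [0.2, 0, 0], [0.1, 0, 0], [0.06, 0, 0], [0.06, 0, 0], [0.06, 0, 0], [0.06, 0, 0], [0.06, 0, 0], [0.06, 0, 0]], delta_rot=[[0, 0, 0], [0, 0, 0], [0, 0, 0], [0, 0, 0], [0, 0, 0], [0, 0, 0], [0, 0, 0], [0, 0, 0], [0, 0, 0], [0, 0, 0]], claw=[-1, -1, -1, -1, -1, -1, -1, -1, -1, -1])

```text
t: 10.12
tcp_pos: [556.9, -88.9, 273.1]
tcp_rot: [[-0.013, -0.924, 0.382], [0.012, 0.382, 0.924], [-1.0, 0.017, 0.006]]
wrist_force: [0.3, -1.1, -3.8]
opening: 0.272
```

Run:
```python
from h import *
avg(4)
```

```text
t 10.325 tcp [556.91 -88.88 273.32] hook x,y 1.9327108765697114 0.8868153361569219 F [ 0.55 -0.47 -4.32] sd [0.37 0.14 0.3 ] open 0.2693540819562287
```

Call:
servo_tool(xyz=[[0.06, 0, 0], [0.06, 0, 0], [0.06, 0, 0], [0.06, 0, 0], [0.06, 0, 0], [0.06, 0, 0], [0.06, 0, 0], [0.06, 0, 0], [0.06, 0, 0], [0.06, 0, 0], [0.06, 0, 0], [0.04, 0, 0]], delta_rot=[[0, 0, 0], [0, 0, 0], [0, 0, 0], [0, 0, 0], [0, 0, 0], [0, 0, 0], [0, 0, 0], [0, 0, 0], [0, 0, 0], [0, 0, 0], [0, 0, 0], [0, 0, 0]], claw=[-1, -1, -1, -1, -1, -1, -1, -1, -1, -1, -1, -1])

```text
t: 11.82
tcp_pos: [557.0, -88.8, 229.3]
tcp_rot: [[-0.011, -0.924, 0.382], [0.011, 0.382, 0.924], [-1.0, 0.014, 0.006]]
wrist_force: [0.4, -1.7, -1.0]
opening: 0.271
```

Run:
```python
from h import *
avg(20)
```

```text
t 12.825 tcp [556.95 -88.81 229.51] hook x,y 2.0024008148199752 0.8813238084784103 F [ 0.29 -1.13 -0.26] sd [0.42 0.38 0.49] open 0.2703406761705423
```

Call:
servo_tool(xyz=[[0.03, 0, 0], [0.025, 0, 0], [0, 0, 0], [0, 0, 0], [0, 0, 0], [0, 0, 0]], delta_rot=[[0, 0, 0], [0, 0, 0], [0, 0, 0], [0, 0, 0], [0, 0, 0], [0, 0, 0]], claw=[-1, -1, -1, -1, -0.8, -0.7], grip_force=20)

```text
t: 13.58
tcp_pos: [556.9, -88.8, 226.0]
tcp_rot: [[-0.011, -0.924, 0.382], [0.011, 0.382, 0.924], [-1.0, 0.014, 0.006]]
wrist_force: [0.7, -1.2, 1.0]
opening: 0.27
```

Run:
```python
from h import *
avg(20)
```

```text
t 14.575 tcp [556.94 -88.76 225.99] hook x,y 2.0526563891043543 0.9103613978226534 F [ 0.13 -1.39  0.02] sd [0.49 0.43 0.54] open 0.2700495066117346
```

Vertical force is 0.02 N on average, so the hook is balanced. Opening gradually.

Call:
servo_tool(xyz=[[0, 0, 0], [0, 0, 0], [0, 0, 0], [0, 0, 0], [0, 0, 0], [0, 0, 0], [0, 0, 0], [0, 0, 0], [0, 0, 0], [0, 0, 0], [0, 0, 0], [0, 0, 0]], delta_rot=[[0, 0, 0], [0, 0, 0], [0, 0, 0], [0, 0, 0], [0, 0, 0], [0, 0, 0], [0, 0, 0], [0, 0, 0], [0, 0, 0], [0, 0, 0], [0, 0, 0], [0, 0, 0]], claw=[-0.6, -0.54, -0.5, -0.48, -0.47, -0.46, -0.45, -0.44, -0.43, -0.42, -0.4, -0.38])

```text
t: 16.08
tcp_pos: [556.8, -88.3, 225.8]
tcp_rot: [[-0.011, -0.924, 0.382], [0.012, 0.382, 0.924], [-1.0, 0.015, 0.007]]
wrist_force: [0.4, -0.1, 0.0]
opening: 0.309
```

Run:
```python
from h import *
avg(10)
```

```text
t 16.575 tcp [556.76 -88.35 225.86] hook x,y 2.35858541207423 1.225521559654121 F [ 0.09  0.03 -0.34] sd [0.33 0.38 0.58] open 0.3102446992433324
```

Fingers are at 26 mm opening with no forces. Opening wider, then rising clear.

Call:
servo_tool(xyz=[[0, 0, 0], [0, 0, 0], [0, 0, 0], [0, 0, 0], [0, 0, 0], [0, 0, 0], [-0.3, 0, 0], [-0.5, 0, 0], [-0.6, 0, 0], [-0.6, 0, 0], [-0.4, 0, 0], [0, 0, 0]], delta_rot=[[0, 0, 0], [0, 0, 0], [0, 0, 0], [0, 0, 0], [0, 0, 0], [0, 0, 0], [0, 0, 0], [0, 0, 0], [0, 0, 0], [0, 0, 0], [0, 0, 0], [0, 0, 0]], claw=[-0.25, -0.1, 0.1, 0.3, 0.5, 0.5, 0.5, 0.5, 0.5, 0.5, 0.5, 0.5])

```text
t: 18.08
tcp_pos: [558.0, -90.0, 373.8]
tcp_rot: [[-0.012, -0.924, 0.382], [0.012, 0.382, 0.924], [-1.0, 0.016, 0.007]]
wrist_force: [0.1, -0.9, -0.5]
opening: 0.753
```

Run:
```python
from h import *
im=avg(1)
d=cams.get_image("side")[...,::-1];s=im[...,::-1]
cv2.imwrite("pics/s5.png",s);cv2.imwrite("pics/d5.png",d)
r=lambda i,x,y,f:cv2.resize(i[y:y+400//f,x:x+400//f],(400,400),interpolation=cv2.INTER_CUBIC)
cv2.imwrite("pics/m5.png",np.hstack([r(s,190,160,4),r(d,215,135,4)]))
b=cv2.resize(s[180:235,335:390],None,fx=7,fy=7,interpolation=cv2.INTER_CUBIC);e=cv2.resize(d[275:325,255:305],None,fx=7,fy=7,interpolation=cv2.INTER_CUBIC)
for nm,i,x0,y0 in(("scene",s,340,185),("side",d,262,282)):
    c=i[y0:y0+35,x0:x0+40].astype(int);m=(c.min(2)>175).astype(np.uint8)
    n,_,st,ce=cv2.connectedComponentsWithStats(m)
    for k in range(1,n):
        if st[k,4]>15:
            uv=ce[k]+[x0,y0];print(nm,uv,st[k],[onz(nm,uv,z)[:2] for z in(46,52)])
```

```text
t 18.125 tcp [557.76 -89.91 372.86] hook x,y 1.295031093479817 -0.2915442957982299 F [ 0.41  0.   -0.5 ] sd [0. 0. 0.] open 0.7533589572763996
scene [369.89 204.16] [27 16  7  7 37] [array([447.66, 340.51]), array([451.27, 339.15])]
side [277.64 298.92] [12 14  9  6 36] [array([457.2 , 325.21]), array([456.58, 330.85])]
```

View pics/m5.png

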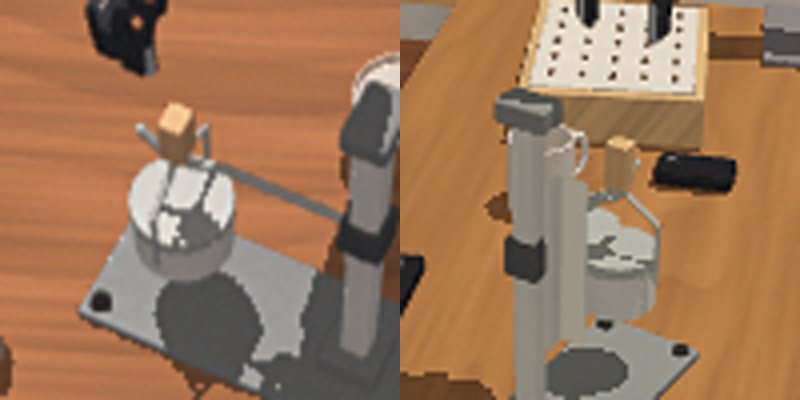

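The tin hangs upright and free on the hook: its block is at (178,125) in the scene crop, and its shadow lies on the plate below. Two views put the button at about (453,335) with its height about 50 to 55. Moving over there, away from the column.

Call:
servo_tool(xyz=[[0, 0.77, -0.32], [0, 0.77, -0.32], [0, 0.348, 0.815], [0, 0.348, 0.815], [0, 0.348, 0.815], [0, 0.348, 0.815], [0.3, 0.348, 0.815], [0.5, 0.348, 0.815], [0.7, 0.348, 0.815], [0.7, 0.348, 0.815], [0, 0, 0], [0, 0, 0]], delta_rot=[[0, 0, 0], [0, 0, 0], [0, 0, 0], [0, 0, 0], [0, 0, 0], [0, 0, 0], [0, 0, 0], [0, 0, 0], [0, 0, 0], [0, 0, 0], [0, 0, 0], [0, 0, 0]], claw=[-1, -1, -1, -1, -1, -1, -1, -1, -1, -1, -1, -1])

```text
t: 19.68
tcp_pos: [442.0, 335.1, 239.6]
tcp_rot: [[-0.031, -0.922, 0.386], [0.011, 0.386, 0.922], [-0.999, 0.033, -0.002]]
wrist_force: [0.5, 0.1, -0.9]
opening: -0.001
```

Run:
```python
from h import *
o=env.observe();print(o["t"],o["tcp_pos"],o["tcp_rot"],o["opening"],o["joint_positions"])
w=cams.get_image("wrist")[...,::-1];cv2.imwrite("pics/w6.png",w)
print([proj("wrist",np.array([453,335,z]),o) for z in(46,52)])
cv2.imwrite("pics/w6b.png",cv2.resize(w,(768,576),interpolation=cv2.INTER_CUBIC))
```

```text
19.675 [441.96 335.14 239.57] [[-0.03 -0.92  0.39]
 [ 0.01  0.39  0.92]
 [-1.    0.03 -0.  ]] -0.0006079987460788635 [ 0.49  0.33  0.07  1.33  0.02 -0.69]
[array([248.85, 172.92]), array([248.79, 174.19])]
```

View pics/w6b.png

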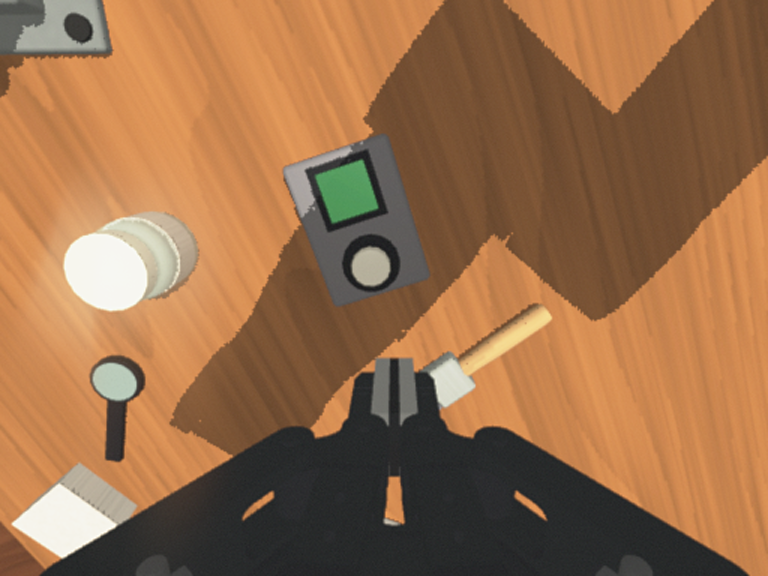

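The button's white top is at (370,267) in the 1.5x view, about 4 px from the prediction. Intersecting all three rays.

Run:
```python
from h import *
o=env.observe();w=cv2.imread("pics/w6.png")
c=w[155:200,225:270].astype(int);m=(c.min(2)>140).astype(np.uint8);n,_,st,ce=cv2.connectedComponentsWithStats(m)
k=1+st[1:,4].argmax();uv=ce[k]+[225,155];print(uv,st[k])
rs=[ray("wrist",uv,o),ray("scene",(369.9,204.16)),ray("side",(277.64,298.92))]
print([onz("wrist",uv,z,o) for z in(46,50,55)],[two(rs[i],rs[j]) for i,j in((0,1),(0,2),(1,2))])
A=b=0
for p,d in rs:
    d=d/np.linalg.norm(d);P=np.eye(3)-np.outer(d,d);A=A+P;b=b+P@p
p=np.linalg.solve(A,b);print(p)
for z in (50,):
    d=np.r_[onz("wrist",uv,z,o)[:2]-o["tcp_pos"][:2],0];print("shift tool",o["tcp_rot"].T@d)
```

```text
[246.71 177.6 ] [ 10  11  25  24 465]
[array([457.67, 339.07,  46.  ]), array([457.16, 338.11,  50.  ]), array([456.53, 336.9 ,  55.  ])] [(array([455.96, 336.63,  59.59]), np.float64(1.617829996084915)), (array([456.09, 336.24,  57.73]), np.float64(0.19544916126171966)), (array([455.74, 337.58,  59.25]), np.float64(0.23550840793269337))]
[455.83 336.89  58.76]
shift tool [ -0.44 -12.74   8.77]
```

Call:
servo_tool(xyz=[[0, -0.3, 0.13], [0.6, 0, 0], [0.8, 0, 0], [0.7, 0, 0], [0.45, 0, 0], [0, 0, 0], [0, 0, 0]], delta_rot=[[0, 0, 0], [0, 0, 0], [0, 0, 0], [0, 0, 0], [0, 0, 0], [0, 0, 0], [0, 0, 0]], claw=[-1, -1, -1, -1, -1, -1, -1])

```text
t: 20.6
tcp_pos: [462.8, 331.4, 88.7]
tcp_rot: [[-0.021, -0.918, 0.396], [0.016, 0.395, 0.918], [-1.0, 0.025, 0.006]]
wrist_force: [0.2, 0.5, -0.8]
opening: 0.002
```

Run:
```python
from h import *
o=env.observe();print(o["t"],o["tcp_pos"],o["tcp_rot"])
w=cams.get_image("wrist")[...,::-1];cv2.imwrite("pics/w7.png",w)
c=w[100:330,160:360].astype(int);m=((c.min(2)>140)&(c.max(2)-c.min(2)<40)).astype(np.uint8);n,_,st,ce=cv2.connectedComponentsWithStats(m)
for k in range(1,n):
    if st[k,4]>200:
        uv=ce[k]+[160,100];print(uv,st[k],[onz("wrist",uv,z,o) for z in (50,56)])
        rs=[ray("wrist",uv,o),ray("scene",(369.9,204.16)),ray("side",(277.64,298.92))];print([two(rs[0],rs[j]) for j in(1,2)])
cv2.imwrite("pics/w7c.png",np.hstack([w[150:384,140:380],w[150:384,140:380]*0+cv2.imread("pics/w7.png")[150:384,140:380]])[:, :240])
```

```text
20.6 [462.77 331.42  88.68] [[-0.02 -0.92  0.4 ]
 [ 0.02  0.4   0.92]
 [-1.    0.03  0.01]]
[192.7  123.14] [  11    0   57   57 1173] [array([474.63, 254.29,  50.  ]), array([473.26, 254.29,  56.  ])]
[(array([473.15, 290.74, 102.65]), np.float64(75.7133733308588)), (array([477.56, 255.99, -22.87]), np.float64(26.76787687149852))]
[275.2 226.3] [  93  107   44   42 1329] [array([455.21, 337.75,  50.  ]), array([454.5 , 334.97,  56.  ])]
[(array([454.17, 336.86,  55.5 ]), np.float64(3.147324214835068)), (array([455.31, 334.91,  56.2 ]), np.float64(1.6610837933755784))]
```

View pics/w7.png

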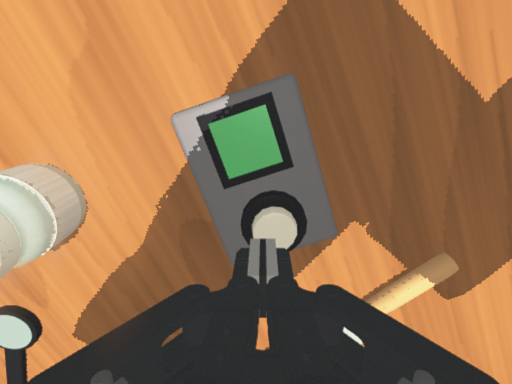

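The button is now at (275,226) with the fingertips just to its left at (263,245). It triangulates to about (455,336.5,54), so I shift 8 mm and descend in stages.

Call:
servo_tool(xyz=[[0, 0.14, 0.02], [0, 0, 0], [0.2, 0, 0], [0.2, 0, 0], [0, 0, 0], [0, 0, 0]], delta_rot=[[0, 0, 0], [0, 0, 0], [0, 0, 0], [0, 0, 0], [0, 0, 0], [0, 0, 0]], claw=[-1, -1, -1, -1, -1, -1])

```text
t: 21.4
tcp_pos: [455.3, 337.1, 65.0]
tcp_rot: [[-0.018, -0.918, 0.395], [0.017, 0.395, 0.918], [-1.0, 0.024, 0.009]]
wrist_force: [0.8, -0.5, -0.1]
opening: 0.003
```

Call:
servo_tool(xyz=[[0.05, 0, 0], [0.05, 0, 0], [0, 0, 0]], delta_rot=[[0, 0, 0], [0, 0, 0], [0, 0, 0]], claw=[-1, -1, -1])

```text
t: 21.78
tcp_pos: [455.5, 337.2, 59.1]
tcp_rot: [[-0.018, -0.918, 0.395], [0.017, 0.395, 0.918], [-1.0, 0.023, 0.009]]
wrist_force: [-0.6, -0.6, 2.5]
opening: -0.005
```

Call:
servo_tool(xyz=[[0.05, 0, 0], [0.05, 0, 0]], delta_rot=[[0, 0, 0], [0, 0, 0]], claw=[-1, -1])

```text
t: 22.02
tcp_pos: [455.9, 337.4, 55.0]
tcp_rot: [[-0.015, -0.918, 0.395], [0.018, 0.395, 0.918], [-1.0, 0.021, 0.01]]
wrist_force: [-14.4, -10.4, 59.4]
opening: 0.001
```

Call:
servo_tool(xyz=[[0.05, 0, 0], [0, 0, 0]], delta_rot=[[0, 0, 0], [0, 0, 0]], claw=[-1, -1])

```text
t: 22.28
tcp_pos: [455.8, 337.4, 56.3]
tcp_rot: [[-0.012, -0.918, 0.395], [0.019, 0.395, 0.918], [-1.0, 0.019, 0.013]]
wrist_force: [-3.1, -1.2, 2.9]
opening: -0.002
```

The 59 N spike shows the button reached its stop. I'll hold it there more gently to be sure of the dwell, reading the force.

Call:
servo_tool(xyz=[[0.025, 0, 0], [0.015, 0, 0]], delta_rot=[[0, 0, 0], [0, 0, 0]], claw=[-1, -1])

```text
t: 22.52
tcp_pos: [455.9, 337.5, 55.8]
tcp_rot: [[-0.01, -0.919, 0.395], [0.02, 0.395, 0.918], [-1.0, 0.017, 0.014]]
wrist_force: [-6.2, -2.7, 18.7]
opening: 0.0
```

Run:
```python
from h import *
avg(4)
```

```text
t 22.725 tcp [455.96 337.44  55.78] hook x,y 357.9064155102378 256.269974197965 F [-4.99 -4.22 19.06] sd [0.3  0.32 0.18] open 0.002133992588759002
```

A steady 19 N for 0.2 s against a 5 N spring means it is fully down. Releasing straight up.

Call:
servo_tool(xyz=[[-0.1, 0, 0], [-0.4, 0, 0], [-0.8, 0, 0], [-0.8, 0, 0], [-0.4, 0, 0], [0, 0, 0], [0, 0, 0]], delta_rot=[[0, 0, 0], [0, 0, 0], [0, 0, 0], [0, 0, 0], [0, 0, 0], [0, 0, 0], [0, 0, 0]], claw=[-1, -1, -1, -1, -1, -1, -1])

```text
t: 23.6
tcp_pos: [457.0, 334.3, 208.5]
tcp_rot: [[-0.012, -0.919, 0.395], [0.02, 0.395, 0.918], [-1.0, 0.019, 0.013]]
wrist_force: [-0.1, -0.4, -0.2]
opening: -0.002
```

Run:
```python
from h import *
im=avg(6);s=im[...,::-1];d=cams.get_image("side")[...,::-1]
a=cv2.imread("pics/s5.png")[180:250,200:250].astype(int);print("tin region diff since release, mean/max",abs(a-s[180:250,200:250]).mean(),abs(a-s[180:250,200:250]).max())
cv2.imwrite("pics/m8.png",np.hstack([cv2.resize(s[150:300,150:400],(400,240),interpolation=cv2.INTER_CUBIC),cv2.resize(d[140:320,220:370],(400,480))[:240],]))
```

```text
t 23.9 tcp [457.02 334.34 208.87] hook x,y 355.45068744732276 254.10779338754742 F [ 0.11 -0.04 -0.5 ] sd [0.49 0.29 0.38] open 0.00029233816219785205
tin region diff since release, mean/max 4.194761904761905 111
```

View pics/m8.png

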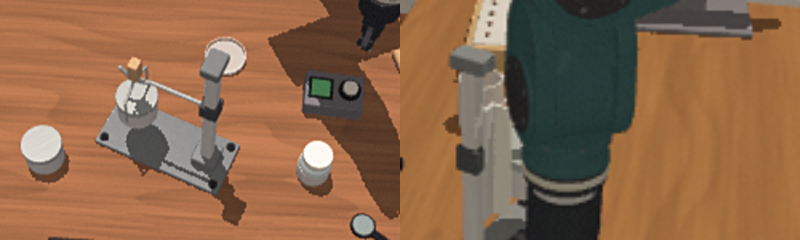

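The tin still hangs on the hook at about (135,100), and the read-out and bystanders are where they were. One quick stillness check between frames, then I hand in.

Run:
```python
from h import *
from plant import workorder
f=[cams.get_image("scene")[180:250,200:260].astype(int) for _ in range(10)]
m=[abs(x-f[0]).max() for x in f];print("max frame diff",m)
if max(m)<40: print(workorder.close_job())
```

```text
max frame diff [np.int64(0), np.int64(6), np.int64(6), np.int64(37), np.int64(6), np.int64(6), np.int64(6), np.int64(6), np.int64(6), np.int64(6)]
the job is handed in; nothing more can be done
None
```

The sample tin is hanging by its bail on the sprung hook, the record button was pressed and let go, and the job is handed in. The hand-in gave no verdict.

- **Hanging:** I lowered the tin until the wrist force averaged about 0 N vertically, with the hook sunk about 62 mm. Then I opened the fingers gradually. I had no direct reading of the hook's sink or speed: the sink is worked out from the tool height and the speed was not measured.
- **Button:** My first press spiked to 59 N at the wrist, well above the 5 N the button needs but below the 120 N wrist limit. To be sure of the dwell I held it again at about 19 N for 0.2 s, roughly 6 mm below first contact. Then I rose clear.
- **Last checks:**
  - The tool is about 150 mm above the button and feels no contact, with forces within noise.
  - The last scene picture shows the tin hanging upright and the bystanders in view (plain tin, jar, dish) apparently unmoved. The mug, mouse and brush were outside that crop, and their positions were not measured.
  - Ten frames of the hanging tin over 0.5 s were practically identical. One frame had a pixel differing by 37 of 255 grey levels and the rest differed by 6 at most.
- **Disagreed:** A comparison with the picture taken just after release showed larger differences around the tin (up to 111 levels). I put this down to the arm's moving shadow but did not prove it.

The job took about 24.4 s of the 72 s allowed.

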